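# Scan a rack of blood tubes under the swing-arm reader

### The arm

A 6-joint arm with a two-finger parallel gripper is mounted at the origin on the work surface. World frame = base frame: x ahead of the robot, y to its left, z up, the work surface at z = 0. Lengths are in m, angles in rad, forces in N, time in s.
With the tool pointing down it reaches from about 0.25 to 0.725 m from the base axis. Payload 4 kg.
Tool frame: the origin (TCP) lies at the very end of the fingers, on their centre line; the grasp point (between the pads) lies 19 mm behind it; z points along the fingers, y is the line along which they close (so a half turn about z gives the same grasp; the last joint's range is limited). The gripper opens to 85 mm and grips with 20 to 120 N. Pads are 22 mm wide; open, the fingers measure 114 mm over their backs; the gripper's body (76 mm by 85 mm) begins 54 mm behind the grasp point. The pads swing forward as they close: fully open they stand 13 mm farther back than shut.
Start: joints at [-1.266, 0.241, 0.005, 1.335, 0, 1.571], TCP at [0.15, -0.477, 0.231] pointing down, gripper open.
Joint ranges: [-2.72, 2.72], [-1.05, 1.87], [-1.09, 1.28], [-1.99, 2.15], [-1.42, 1.44], [-3.14, 3.14]. Speed limits (rad/s): [2.79, 2.79, 3.14, 3.14, 3.14, 3.14].

### API

Orientations are given as a unit quaternion [x, y, z, w].
In Python, from workcell import * gives the robot as it stands. The module is installed in compiled form; this text tells all that it offers.
- The arm moves only by the tool send_rows, never from a script. Its argument "steps" is text: rows parted by semicolons, each of 7 numbers parted by spaces: the opening, from -1 (shut) to 1 (fully open), then the shift along the world's x, y, z in m, then the turn, a rotation vector about the world's x, y, z in rad. A call has exactly 5 rows; each row shifts and turns the commanded pose from where the row before left it; what a row does not reach is not made up. A row lasts 1/12 s, in which the tool goes at most 41.7 mm and 7.16 degrees, less where a joint would pass 70% of its speed; a pose out of reach is approached as far as the arm can. A call is refused whole if a number of a shift passes 0.0417 or a number of a turn 0.125, either way. A call with a gripper value outside its range is refused whole. The fingers move at their own pace and stop on an object; the grip force is fixed at half the most. Time passes only in rows, so rows that do not move let the fingers close, or fill a call up. It gives the time, the measured TCP pose, the force, the opening and the grip force at its end, in the units of the state.
- get_obs(): the state, without advancing time (a new reading comes with each control period).
- camera(name): name is "side" or "top"; returns a dict with "frame" (400x640x3 uint8, red, green, blue), "range_z" (400x640 float32, m along the optical axis (not along the pixel's ray), 0 where there is no reading), "camera_matrix" (3x3 intrinsics, pixels), "extrinsics" (4x4, takes a point from world to camera coordinates). Camera axes: x right, y down, z forward; pixel columns grow to the right and rows downward; lengths in m; the calibration is good to about 2 mm. A picture is of the moment at which its call begins.
- job_done(): hands the job in; it is judged then, once.
The state is a dict: "clock": time; "joint_pos": joint angles; "joint_vel": joint speeds; "tau": joint torques, N m; "eef_pos": TCP position; "tool_rot": TCP orientation; "ft_force": force on the tool from outside, world axes, zero at the start; "ft_torque": the same for the moment, N m; "grip_width": finger opening in m; "grasp_force": force on a finger pad.
Only numpy, scipy, OpenCV 4.12 (cv2) and the standard library are available. Lean on these libraries where they do the work, as an engineer would, in place of code of your own. Each camera call takes 0.05 s, during which the arm holds its last target. There are 200 camera calls.

### The job

Slide the yellow tube rack into the teal tray, fully home against the end stop, then swing the reader arm in over the rack as far as it goes. Press the green start plunger all the way down and let it spring back up, then swing the arm back out until the reader head is clear of the rack and tray. Keep the rack upright and in place, and leave the bottle, jar and tip box where they are.

Things in the scene. Friction and masses are not known exactly. Their poses are not given: they have to be found in the camera images.
- station: Fixed teal tray. Origin on the bench at the centre of the rack's home; yaw within 0.2 rad. Lane along own y, open at +y, bench as floor (no step). Guides 25 mm high, 62 mm apart from y = -77 to 65 mm, then flaring to a mouth 122 mm wide at y = 115. End stop 40 mm high, faces at y = -65 and -77 mm. Arm post at x = 110, y = -80 mm on a white foot 12 mm high.
- rack: Loose rack, 0.25 to 0.5 kg, 56 (own x) x 130 mm (own y), origin mid-underside. Flat grey end panels 72 mm high, yellow top at 72 mm. Five fixed tubes, orange caps to 112 mm, in the -y half. Starts on the bench outside the mouth, -y end to the tray, within 12 mm of the centre line and 0.2 rad askew; home: origin and axes on the station's. Push on the empty +y end panel; slides at 1 to 5 N.
- reader_arm (a joint): Reader arm's vertical hinge at point reader_hinge, rad. 0 = head centred over the rack's home, at its stop; grows counter-clockwise seen from above as the arm swings out (head towards the station's -y side); stop at 1.5. From 0.87 up the head is clear of rack and tray. Friction hinge: stays where left, takes 2 to 3 N at the head.
- reader_hinge (a point): Point on the arm's hinge axis, fixed to the station at its x = +110, y = -80 mm, 170 mm above the bench. At joint value q the peg lies 136 mm from it, in the station-frame direction 2.513 rad + q from +x towards +y.
- reader_peg (a point): Top centre of the black upright peg on the reader head, 215 mm above the bench; 18 mm in diameter, 50 mm tall, free on all sides. Push on it or on the head: white disc with teal band, 70 mm in diameter, underside at 130 mm (passes over the tubes), top at 165 mm. A white beam 26 mm wide, top at 163 mm, joins it to the post cap, top at 168 mm.
- start_box: Fixed grey box 64 x 64 x 45 mm that carries the start plunger, on the robot's side of the tray. Origin at the centre of its underside.
- plunger_top (a point): Top centre of the green plunger cap (32 mm in diameter, 10 mm thick), 71 mm above the bench when up; moves with the cap.
- plunger (a joint): Stroke of the plunger, m: 0 up, 0.014 fully down (stop). Sprung: about 3 N to start, 9 N fully down; comes up again by itself.
- reagent: Bystander: amber bottle, 56 mm in diameter, 120 mm high, loose. Origin at the centre of its underside.
- jar: Bystander: clear jar with red lid, 52 mm in diameter, 65 mm high, loose. Origin at the centre of its underside.
- tip_box: Bystander: blue box with white lid, 70 (own x) x 90 (own y) x 55 mm high, loose. Origin at the centre of its underside.
Not all that is in view belongs to the job. Leave any black or purple look-alike of the rack alone. Leave any purple look-alike of the start_box alone.

How it is judged:
By the outcome, as a careful person would: the job done as asked, in the order asked, and still so for the second after the job is handed in, with the robot touching nothing.
It also fails if it takes over 72 s, if anything falls off the work surface, if the arm or the gripper's body presses on something with over 40 N, if the wrist force passes 120 N, or if a joint passes its speed limit or range.

## Working session

There is one attempt and no reset: what is moved stays moved. The work goes in short steps, Python scripts to look and compute and a tool call to move; the robot and the scene stay as the last step left them, time stands still between calls to the robot, and variables do not carry over. Pictures are saved under pics/ and viewed, at most 10 in all, crops included, and the job is handed in when it is done.

Besides the shell and the picture viewer there is one more tool, called after ">>>" as name(argument=value, ...), one argument or row to a line, values as JSON. send_rows: Moves the arm, as the interface text tells. Its arguments: {"type":"object","properties":{"steps":{"type":"string"}},"required":["steps"]}

```bash
mkdir -p pics; cat > h.py <<'E'
from workcell import *
import numpy as np, cv2
def cam(n):
    c=camera(n); K=np.array(c["camera_matrix"]); E=np.array(c["extrinsics"]); z=c["range_z"]
    v,u=np.mgrid[:400,:640]
    P=np.stack([(u-K[0,2])/K[0,0]*z,(v-K[1,2])/K[1,1]*z,z],-1)
    W=(P-E[:3,3])@E[:3,:3]
    W[z==0]=np.nan
    return c["frame"],W
E
python3 - <<'E'
from h import *
for n in("top","side"):
    f,W=cam(n); cv2.imwrite(f"pics/{n}0.png",f[...,::-1]); np.savez(f"{n}0.npz",f=f,W=W)
print(get_obs())
E
```

```text
{'clock': 0.1, 'joint_pos': array([-1.26597340e+00,  2.41365304e-01,  3.86249437e-03,  1.33520684e+00,
       -5.15636037e-06,  1.57079330e+00]), 'joint_vel': array([-1.12381106e-03, -2.05218114e-03,  3.06055587e-03, -1.55831215e-03,
        6.58110071e-05, -1.35689042e-03]), 'tau': array([ 1.10576075e-03, -3.73137724e+01,  2.53010148e+01,  1.08480459e-02,
        6.48659238e-05,  7.67740346e-06]), 'eef_pos': array([ 0.14989045, -0.47640961,  0.23048952]), 'tool_rot': array([ 9.88407156e-01,  1.51823509e-01, -1.47788878e-04, -9.45178417e-04]), 'ft_force': array([ 0.24645078,  0.35498981, -0.32346825]), 'ft_torque': array([-0.04388237, -0.01496988,  0.00781251]), 'grasp_force': 0.0, 'grip_width': 0.08533020848119335}
```

View pics/top0.png

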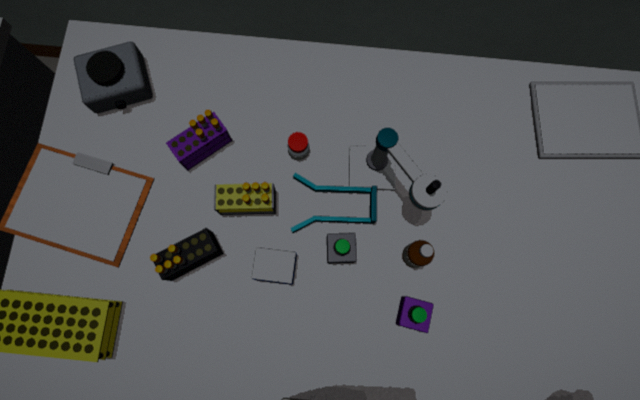

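View pics/side0.png

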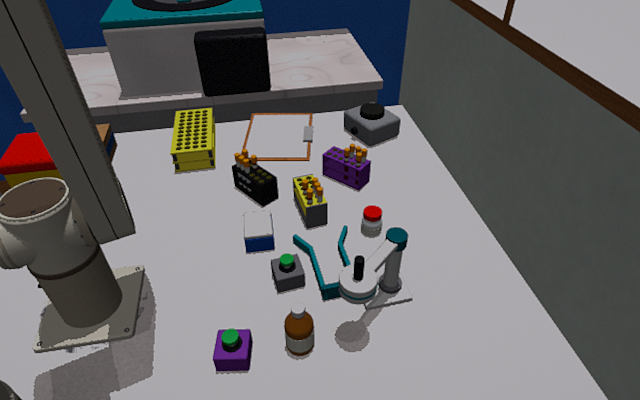

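The top view shows the yellow capped rack at (245,198) in line with the mouth of the teal tray (335,203). The look-alikes are purple at (200,138), black at (187,254) and a large yellow, uncapped rack at (55,325). The grey start box is at (342,247) and its purple look-alike at (415,314). The reader head is at (428,190), the bottle at (420,253), the jar at (298,145) and the tip box at (274,265). The rack at (245,198) is the one meant: it is yellow, has five orange caps and stands outside the mouth. The grey box is the start box.

```bash
python3 - <<'E'
from h import *
d=np.load("top0.npz"); f=d["f"]; W=d["W"]
cv2.imwrite("pics/crop.png",cv2.resize(f[130:280,190:460],None,fx=2.9,fy=2.9,interpolation=cv2.INTER_CUBIC)[...,::-1])
h=cv2.cvtColor(f,cv2.COLOR_RGB2HSV).astype(int); H,S,V=h[...,0],h[...,1],h[...,2]
v,u=np.mgrid[:400,:640]
def box(a,b,c,e): return (u>=a)&(u<c)&(v>=b)&(v<e)
X,Y,Z=W[...,0],W[...,1],W[...,2]
def rep(n,m):
    p=W[m]; r=cv2.minAreaRect(p[:,:2].astype(np.float32))
    print(n,m.sum(),"mean",p.mean(0).round(4),"rect",np.round(r[0],4),np.round(r[1],4),round(r[2],2)); return p
rep("racktop",box(205,170,285,225)&(Z>.066)&(Z<.078))
c=rep("caps",box(205,170,285,225)&(Z>.1)&(Z<.12))
t=box(285,165,385,240)&(H>80)&(H<100)&(S>120)
rep("tray",t&(Z>.01)&(Z<.045))
g=rep("guides",t&(abs(Z-.025)<.004)); s=rep("stop",t&(abs(Z-.04)<.004))
# guide straight segments: pixels u in 318..368
for a,b in((180,200),(208,228)):
    p=W[t&(abs(Z-.025)<.004)&box(322,a,366,b)]; 
    l=cv2.fitLine(p[:,:2].astype(np.float32),cv2.DIST_HUBER,0,.001,.001).ravel(); print("guide",l.round(4),len(p))
for n,bx,lo,hi in(("plunger",(325,230,360,265),.065,.08),("boxtop",(325,230,360,265),.038,.05),("peg",(420,170,450,210),.205,.225),("head",(400,160,460,215),.155,.17),("postcap",(365,120,405,155),.16,.175),("bottle",(400,235,440,270),.1,.13),("jar",(285,130,312,160),.055,.075),("tip",(250,245,300,285),.05,.06)):
    rep(n,box(*bx)&(Z>lo)&(Z<hi))
E
```

```text
racktop 1192 mean [0.5077 0.2262 0.0725] rect [0.5112 0.2208] [0.0567 0.1301] 6.96
caps 250 mean [0.5168 0.1902 0.1109] rect [0.5147 0.1906] [0.042  0.0543] 6.68
tray 957 mean [0.5244 0.0103 0.0259] rect [0.5254 0.0211] [0.1361 0.1922] 4.1
guides 622 mean [0.523  0.0274 0.0251] rect [0.5259 0.0226] [0.135  0.1883] 4.17
stop 137 mean [ 0.5314 -0.0687  0.04  ] rect [ 0.5302 -0.0697] [0.0797 0.01  ] 3.7
guide [ 0.0609 -0.9981  0.5616  0.001 ] 162
guide [ 0.057  -0.9984  0.4899 -0.0038] 164
plunger 169 mean [ 0.4231 -0.0046  0.0711] rect [ 0.4241 -0.0046] [0.0308 0.0281] 5.28
boxtop 662 mean [ 0.4218 -0.0043  0.045 ] rect [ 0.423  -0.0049] [0.0642 0.064 ] 8.26
peg 84 mean [ 0.5381 -0.1607  0.2135] rect [ 0.5388 -0.1608] [0.0164 0.0169] 87.97
head 1094 mean [ 0.5471 -0.1501  0.1639] rect [ 0.5578 -0.153 ] [0.1107 0.0704] 23.55
postcap 492 mean [ 0.634  -0.0776  0.1663] rect [ 0.631  -0.0771] [0.0664 0.0435] 26.74
bottle 147 mean [ 0.4246 -0.1718  0.1184] rect [ 0.4252 -0.1723] [0.0245 0.0246] 49.57
jar 322 mean [0.6505 0.116  0.0649] rect [0.651  0.1167] [0.0446 0.0433] 5.75
tip 1280 mean [0.3693 0.1388 0.0551] rect [0.3697 0.1391] [0.088  0.0679] 88.32
```

View pics/crop.png

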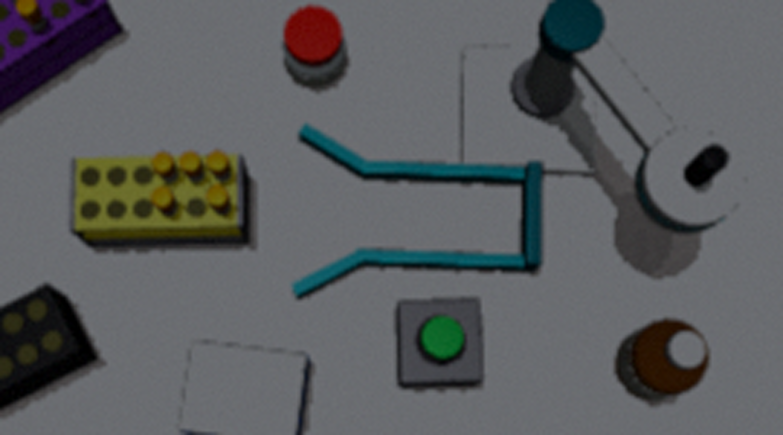

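The crop confirms the yellow rack with five caps, the grey start box with its green plunger, and the swung-out arm. Station: origin about (0.526, 0.001), yaw 0.06. Rack: (0.511, 0.221), yaw 0.12. Peg at (0.539, -0.161), so q is about 1.29. I'll go behind the rack now.

>>> send_rows(
  steps="-0.4 0.014 0.0323 0 0 0 0.0555;-0.4 0.014 0.0323 0 0 0 0.0555;-0.4 0.014 0.0323 0 0 0 0.0555;-0.4 0.014 0.0323 0 0 0 0.0555;-0.4 0.014 0.0323 0 0 0 0.0555",
)

```text
clock: 0.52
eef_pos: [0.2201, -0.3137, 0.2308]
tool_rot: [0.958, 0.288, -0.0, -0.0]
ft_force: [0.7, -0.5, 0.9]
grip_width: 0.0265
grasp_force: 0.0
```

>>> send_rows(
  steps="-0.4 0.014 0.0323 0 0 0 0.0555;-0.4 0.014 0.0323 0 0 0 0.0555;-0.4 0.014 0.0323 0 0 0 0.0555;-0.4 0.014 0.0323 0 0 0 0.0555;-0.4 0.014 0.0323 0 0 0 0.0555",
)

```text
clock: 0.93
eef_pos: [0.29, -0.1523, 0.2311]
tool_rot: [0.909, 0.418, -0.0, -0.0]
ft_force: [1.0, 0.7, -0.8]
grip_width: 0.0255
grasp_force: 0.0
```

>>> send_rows(
  steps="-0.4 0.014 0.0323 0 0 0 0.0555;-0.4 0.014 0.0323 0 0 0 0.0555;-0.4 0.014 0.0323 0 0 0 0.0555;-0.4 0.014 0.0323 0 0 0 0.0555;-0.4 0.014 0.0323 0 0 0 0.0555",
)

```text
clock: 1.35
eef_pos: [0.36, 0.0094, 0.2312]
tool_rot: [0.842, 0.54, -0.0, 0.0]
ft_force: [0.3, -1.1, -0.0]
grip_width: 0.0257
grasp_force: 0.0
```

>>> send_rows(
  steps="-0.4 0.014 0.0323 0 0 0 0.0555;-0.4 0.014 0.0323 0 0 0 0.0555;-0.4 0.014 0.0323 0 0 0 0.0555;-0.4 0.014 0.0323 0 0 0 0.0555;-0.4 0.014 0.0323 0 0 0 0.0555",
)

```text
clock: 1.77
eef_pos: [0.43, 0.1708, 0.2309]
tool_rot: [0.759, 0.651, -0.0, -0.0]
ft_force: [1.1, -0.5, 1.1]
grip_width: 0.0256
grasp_force: 0.0
```

>>> send_rows(
  steps="-0.4 0.014 0.0323 0 0 0 0.0555;-0.4 0.014 0.0323 0 0 0 0.0555;-0.4 0.014 0.0323 0 0 0 0.0555;-0.4 0.014 0.0323 0 0 0 0.0555;-0.4 0.014 0.0323 0 0 0 0.0555",
)

```text
clock: 2.18
eef_pos: [0.5001, 0.3321, 0.2305]
tool_rot: [0.662, 0.75, -0.001, -0.0]
ft_force: [0.3, -0.8, -0.3]
grip_width: 0.0255
grasp_force: 0.0
```

>>> send_rows(
  steps="-0.4 0 0 -0.038 0 0 0;-0.4 0 0 -0.038 0 0 0;-0.4 0 0 -0.038 0 0 0;-0.4 0 0 -0.038 0 0 0;-0.4 0 0 -0.038 0 0 0",
)

```text
clock: 2.6
eef_pos: [0.4994, 0.3304, 0.0391]
tool_rot: [0.663, 0.749, -0.0, -0.0]
ft_force: [0.2, -0.5, -0.0]
grip_width: 0.0255
grasp_force: 0.0
```

>>> send_rows(
  steps="-0.4 0.001 -0.006 0 0 0 0;-0.4 0.001 -0.006 0 0 0 0;-0.4 0.001 -0.006 0 0 0 0;-0.4 0.0 -0.006 0 0 0 0;-0.4 0.0 -0.006 0 0 0 0",
)

```text
clock: 3.02
eef_pos: [0.5053, 0.3008, 0.0445]
tool_rot: [0.663, 0.749, 0.003, 0.001]
ft_force: [0.2, 0.3, 0.7]
grip_width: 0.0256
grasp_force: 0.0
```

>>> send_rows(
  steps="-0.4 0.001 -0.006 0 0 0 0;-0.4 0.001 -0.006 0 0 0 0;-0.4 0.0 -0.006 0 0 0 0;-0.4 0.0 -0.006 0 0 0 0;-0.4 0.0 -0.006 0 0 0 0",
)

```text
clock: 3.43
eef_pos: [0.5071, 0.2729, 0.0441]
tool_rot: [0.662, 0.749, 0.004, -0.0]
ft_force: [0.3, 6.6, 4.0]
grip_width: 0.0257
grasp_force: 2.9
```

```bash
cat > st.py <<'E'
from h import *
f,W=cam("top"); Z=W[...,2]; hs=cv2.cvtColor(f,cv2.COLOR_RGB2HSV)
O=np.array([.526,.001]); c,s=np.cos(.06),np.sin(.06); R=np.array([[c,s],[-s,c]])
S=(W[...,:2]-O)@R.T
reg=(abs(S[...,0])<.06)&(S[...,1]>-.09)&(S[...,1]<.3)
m=reg&(abs(Z-.072)<.006)&(hs[...,0]>20)&(hs[...,0]<38)&(hs[...,1]>90)
r=cv2.minAreaRect(S[m].astype(np.float32)); print("yellow top rect (station)",r,m.sum())
k=reg&(abs(Z-.111)<.004)&(hs[...,0]<25)&(hs[...,1]>90)
if k.sum()>20: print("caps",S[k].mean(0),k.sum(),cv2.minAreaRect(S[k].astype(np.float32)))
g=get_obs(); print(g["eef_pos"],(g["eef_pos"][:2]-O)@R.T,g["ft_force"],g["clock"])
p=S[m]; print("y range",np.percentile(p[:,1],[.5,99.5]),"x",np.percentile(p[:,0],[.5,99.5]))
E
python3 st.py
```

```text
yellow top rect (station) ((-0.002181418240070343, 0.1971798539161682), (0.0548517070710659, 0.12369436025619507), 3.638150691986084) 1042
caps [0.00546287 0.16538257] 100 ((0.00018337368965148926, 0.16590125858783722), (0.04091448709368706, 0.05288728326559067), 3.4817657470703125)
[0.50699079 0.27140686 0.04387228] [-0.00276033  0.27106014] [1.04914094 3.58548594 3.41251052] 3.4833
y range [0.13509446 0.25833131] x [-0.03163774  0.02557979]
```

>>> send_rows(
  steps="-0.4 0.0007 -0.006 0 0 0 -0.006;-0.4 0.0007 -0.006 0 0 0 -0.006;-0.4 0.0007 -0.006 0 0 0 -0.006;-0.4 0.0007 -0.006 0 0 0 -0.006;-0.4 0.0007 -0.006 0 0 0 -0.006",
)

```text
clock: 3.9
eef_pos: [0.5105, 0.243, 0.0438]
tool_rot: [0.674, 0.739, 0.004, -0.0]
ft_force: [-0.5, 6.0, 5.4]
grip_width: 0.0258
grasp_force: 3.4
```

>>> send_rows(
  steps="-0.4 0.0007 -0.006 0 0 0 -0.006;-0.4 0.0007 -0.006 0 0 0 -0.006;-0.4 0.0007 -0.006 0 0 0 -0.006;-0.4 0.0007 -0.006 0 0 0 -0.006;-0.4 0.0007 -0.006 0 0 0 -0.006",
)

```text
clock: 4.32
eef_pos: [0.514, 0.213, 0.0438]
tool_rot: [0.685, 0.729, 0.004, -0.0]
ft_force: [0.3, 6.5, 5.3]
grip_width: 0.0256
grasp_force: 3.5
```

```bash
python3 st.py
```

```text
yellow top rect (station) ((-0.0029300078749656677, 0.12928521633148193), (0.05566652491688728, 0.10773811489343643), 0.30727025866508484) 777
caps [0.00302809 0.10372643] 86 ((-0.004019375890493393, 0.10572771728038788), (0.04094948247075081, 0.0550970621407032), 2.3214006423950195)
[0.51403627 0.21145102 0.04361951] [0.00067728 0.21078972] [1.48048416 4.95361805 3.64998043] 4.3667
y range [0.07558747 0.17928889] x [-0.03034669  0.02432693]
```

>>> send_rows(
  steps="-0.4 0.0005 -0.006 0 0 0 0;-0.4 0.0005 -0.006 0 0 0 0;-0.4 0.0005 -0.006 0 0 0 0;-0.4 0.0005 -0.006 0 0 0 0;-0.4 0.0005 -0.006 0 0 0 0",
)

```text
clock: 4.78
eef_pos: [0.5162, 0.183, 0.0435]
tool_rot: [0.684, 0.729, 0.003, -0.001]
ft_force: [0.1, 7.7, 6.7]
grip_width: 0.0255
grasp_force: 3.9
```

>>> send_rows(
  steps="-0.4 0.0005 -0.006 0 0 0 0;-0.4 0.0005 -0.006 0 0 0 0;-0.4 0.0005 -0.006 0 0 0 0;-0.4 0.0005 -0.006 0 0 0 0;-0.4 0.0005 -0.006 0 0 0 0",
)

```text
clock: 5.2
eef_pos: [0.5186, 0.1528, 0.0434]
tool_rot: [0.684, 0.729, 0.003, -0.0]
ft_force: [-0.9, 7.5, 6.2]
grip_width: 0.0259
grasp_force: 3.7
```

>>> send_rows(
  steps="-0.4 0.0004 -0.006 0 0 0 0;-0.4 0.0004 -0.006 0 0 0 0;-0.4 0.0004 -0.006 0 0 0 0;-0.4 0.0004 -0.006 0 0 0 0;-0.4 0.0004 -0.006 0 0 0 0",
)

```text
clock: 5.62
eef_pos: [0.5205, 0.1227, 0.0433]
tool_rot: [0.684, 0.729, 0.003, -0.0]
ft_force: [-0.1, 8.1, 6.4]
grip_width: 0.0256
grasp_force: 3.9
```

```bash
python3 st.py
```

```text
yellow top rect (station) ((-0.0028270166367292404, 0.008266533724963665), (0.05407973751425743, 0.044108252972364426), 1.3755669593811035) 262
caps [0.00428901 0.00609712] 85 ((-0.002318011596798897, 0.013139902614057064), (0.03999963402748108, 0.05098327249288559), 0.5520785450935364)
[0.52045523 0.12115535 0.04308829] [0.0016702  0.12027162] [0.68978888 5.13926494 3.80532274] 5.6667
y range [-0.01421507  0.03047034] x [-0.02913281  0.02304082]
```

>>> send_rows(
  steps="-0.4 0.0004 -0.007 0 0 0 0;-0.4 0.0004 -0.007 0 0 0 0;-0.4 0.0004 -0.007 0 0 0 0;-0.4 0.0004 -0.007 0 0 0 0;-0.4 0.0004 -0.007 0 0 0 0",
)

```text
clock: 6.08
eef_pos: [0.5223, 0.0874, 0.043]
tool_rot: [0.684, 0.729, 0.003, -0.0]
ft_force: [-1.2, 8.5, 6.7]
grip_width: 0.0257
grasp_force: 3.9
```

>>> send_rows(
  steps="-0.4 0.0002 -0.0025 0 0 0 0;-0.4 0.0001 -0.0025 0 0 0 0;-0.4 0.0001 -0.0025 0 0 0 0;-0.4 0.0001 -0.0015 0 0 0 0;-0.4 0.0 -0.0015 0 0 0 0",
)

```text
clock: 6.5
eef_pos: [0.5225, 0.0769, 0.0428]
tool_rot: [0.685, 0.729, 0.002, -0.001]
ft_force: [-0.8, 8.6, 6.4]
grip_width: 0.0257
grasp_force: 5.9
```

>>> send_rows(
  steps="-0.4 0 -0.001 0 0 0 0;-0.4 0 -0.001 0 0 0 0;-0.4 0 -0.001 0 0 0 0;-0.4 0 -0.001 0 0 0 0;-0.4 0 -0.001 0 0 0 0",
)

```text
clock: 6.92
eef_pos: [0.5226, 0.077, 0.043]
tool_rot: [0.683, 0.73, 0.006, -0.004]
ft_force: [-0.9, 22.9, 5.1]
grip_width: 0.0257
grasp_force: 11.6
```

>>> send_rows(
  steps="-0.4 0 0.006 0 0 0 0;-0.4 0 0.01 0 0 0 0;-0.4 0 0.01 0 0 0 0;-0.4 0 0.005 0.03 0 0 0;-0.4 0 0 0.04 0 0 0",
)

```text
clock: 7.33
eef_pos: [0.5177, 0.1012, 0.108]
tool_rot: [0.685, 0.729, -0.004, -0.003]
ft_force: [0.4, 0.9, -0.2]
grip_width: 0.026
grasp_force: 0.0
```

>>> send_rows(
  steps="-0.4 -0.015 0 0.04 0 0 0.12;-0.4 -0.03 0 0.04 0 0 0.12;-0.4 -0.03 0 0.04 0 0 0.12;-0.4 -0.03 0 0.04 0 0 0.12;-0.4 -0.03 0 0 0 0 0.12",
)

```text
clock: 7.75
eef_pos: [0.4045, 0.1017, 0.2565]
tool_rot: [0.437, 0.9, 0.003, 0.005]
ft_force: [-0.2, 0.4, 0.7]
grip_width: 0.0255
grasp_force: 0.0
```

```bash
python3 st.py; python3 - <<'E'
from h import *
print(get_obs()["joint_pos"])
f,W=cam("top");g,V=cam("side")
cv2.imwrite("pics/home.png",np.vstack([cv2.resize(f[120:270,240:460],(640,436))[:300],cv2.resize(g[180:360,220:440],(640,524))[:300]])[...,::-1])
E
```

```text
yellow top rect (station) ((-0.00263095460832119, -0.008910879492759705), (0.054651159793138504, 0.10605061799287796), 0.18082381784915924) 868
caps [ 0.00126991 -0.03282559] 130 ((-0.002899032086133957, -0.03044828772544861), (0.04104558005928993, 0.053018271923065186), 1.6583257913589478)
[0.39685156 0.10075705 0.2533118 ] [-0.12293421  0.1073218 ] [-8.22484928 -1.45206073 -1.37717928] 7.8
y range [-0.06120689  0.04390997] x [-0.02982395  0.02400617]
[ 2.48645976e-01  5.05340488e-02 -1.63086863e-01  1.35637225e+00
 -1.15267032e-05  1.14765177e+00]
```

View pics/home.png

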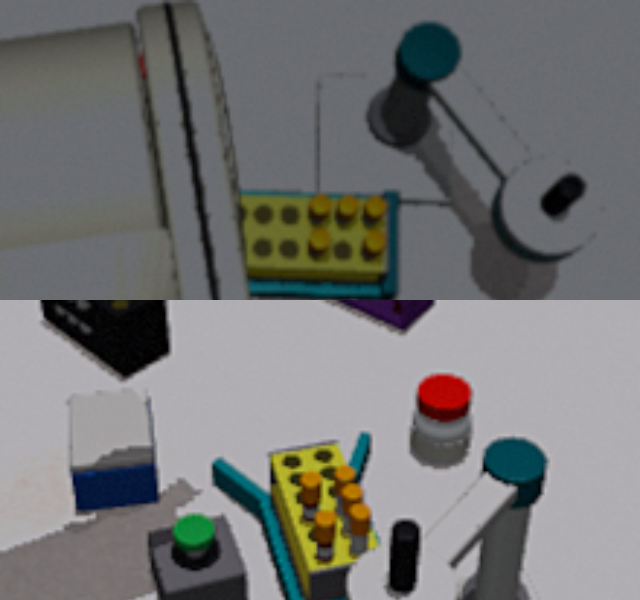

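The top and side views show the rack straight in the tray, its capped end against the end stop. The arm hides the +y end. Next is the reader peg.

>>> send_rows(
  steps="-0.1 0.0095 -0.0175 0 0 0 0.108;-0.1 0.0095 -0.0175 0 0 0 0.108;-0.1 0.0095 -0.0175 0 0 0 0.108;-0.1 0.0095 -0.0175 0 0 0 0.108;-0.1 0.0095 -0.0175 0 0 0 0.108",
)

```text
clock: 8.32
eef_pos: [0.4503, 0.0124, 0.2491]
tool_rot: [0.182, 0.983, -0.001, -0.001]
ft_force: [1.0, -0.1, -0.2]
grip_width: 0.0384
grasp_force: 0.0
```

>>> send_rows(
  steps="-0.1 0.0095 -0.0175 0 0 0 0.108;-0.1 0.0095 -0.0175 0 0 0 0.108;-0.1 0.0095 -0.0175 0 0 0 0.108;-0.1 0.0095 -0.0175 0 0 0 0.108;-0.1 0.0095 -0.0175 0 0 0 0.108",
)

```text
clock: 8.73
eef_pos: [0.4977, -0.0753, 0.2487]
tool_rot: [-0.087, 0.996, -0.0, -0.001]
ft_force: [0.3, 0.5, 0.8]
grip_width: 0.038
grasp_force: 0.0
```

>>> send_rows(
  steps="-0.1 0.0095 -0.0175 0 0 0 0.108;-0.1 0.0095 -0.0175 0 0 0 0.108;-0.1 0.0095 -0.0175 0 0 0 0.108;-0.1 0.0095 -0.0175 0 0 0 0.108;-0.1 0.0095 -0.0175 0 0 0 0.108",
)

```text
clock: 9.15
eef_pos: [0.5451, -0.1629, 0.2484]
tool_rot: [-0.35, 0.937, 0.0, -0.001]
ft_force: [0.4, 0.2, -0.1]
grip_width: 0.0384
grasp_force: 0.0
```

```bash
python3 -c "
from h import *
camera('top');g=get_obs();print(g['eef_pos'],g['tool_rot'],g['grip_width'],g['joint_pos'])"
```

```text
[ 0.54666956 -0.16600705  0.24787947] [-0.35006592  0.93672404 -0.00094366 -0.00101371] 0.0384273328378506 [-0.29337     0.379516    0.24099512  1.4327445  -0.00272991 -1.00865302]
```

>>> send_rows(
  steps="-0.1 -0.0082 0.0045 0 0 0 0;-0.1 0 0 0 0 0 0;-0.1 0 0 -0.022 0 0 0;-0.1 0 0 -0.022 0 0 0;-0.1 0 0 -0.022 0 0 0",
)

```text
clock: 9.62
eef_pos: [0.5368, -0.1571, 0.1831]
tool_rot: [-0.347, 0.938, -0.0, 0.0]
ft_force: [0.8, 0.2, -0.1]
grip_width: 0.0384
grasp_force: 0.0
```

```bash
cat > arc.py <<'E'
from h import *
import sys
H=np.array([.6406,-.0722]); g=get_obs(); p=g["eef_pos"][:2]; d=p-H
print("tcp",g["eef_pos"],"r",np.hypot(*d),"q of tcp",(np.arctan2(d[1],d[0])-2.573)%(2*np.pi),g["ft_force"],g["grasp_force"],g["clock"])
qs=np.linspace(float(sys.argv[1]),float(sys.argv[2]),int(sys.argv[3])+1); a=2.573+qs
P=H+.136*np.c_[np.cos(a),np.sin(a)]
print(np.c_[np.diff(P,axis=0),np.diff(qs)].round(4))
E
python3 arc.py 1.285 -0.05 20
```

```text
tcp [ 0.53678547 -0.15707983  0.18305819] r 0.13409713529100808 q of tcp 1.2539797631888527 [ 0.76717527  0.16875388 -0.09683774] 0.0 9.6167
[[-0.0057  0.007  -0.0668]
 [-0.0052  0.0074 -0.0667]
 [-0.0047  0.0077 -0.0668]
 [-0.0042  0.008  -0.0668]
 [-0.0037  0.0083 -0.0667]
 [-0.0031  0.0085 -0.0668]
 [-0.0025  0.0087 -0.0667]
 [-0.0019  0.0089 -0.0667]
 [-0.0013  0.009  -0.0667]
 [-0.0007  0.009  -0.0667]
 [-0.0001  0.0091 -0.0668]
 [ 0.0005  0.0091 -0.0667]
 [ 0.0011  0.009  -0.0667]
 [ 0.0017  0.0089 -0.0668]
 [ 0.0023  0.0088 -0.0667]
 [ 0.0028  0.0086 -0.0668]
 [ 0.0034  0.0084 -0.0668]
 [ 0.004   0.0082 -0.0667]
 [ 0.0045  0.0079 -0.0668]
 [ 0.005   0.0076 -0.0667]]
```

>>> send_rows(
  steps="-0.1 -0.0057 0.007 0 0 0 -0.0667;-0.1 -0.0052 0.0074 0 0 0 -0.0667;-0.1 -0.0047 0.0077 0 0 0 -0.0667;-0.1 -0.0042 0.008 0 0 0 -0.0667;-0.1 -0.0037 0.0083 0 0 0 -0.0667",
)

```text
clock: 10.03
eef_pos: [0.5131, -0.119, 0.1832]
tool_rot: [-0.185, 0.983, -0.001, -0.0]
ft_force: [3.0, -2.5, -2.4]
grip_width: 0.0386
grasp_force: 1.5
```

>>> send_rows(
  steps="-0.1 -0.0031 0.0085 0 0 0 -0.0667;-0.1 -0.0025 0.0087 0 0 0 -0.0667;-0.1 -0.0019 0.0089 0 0 0 -0.0667;-0.1 -0.0013 0.009 0 0 0 -0.0667;-0.1 -0.0007 0.009 0 0 0 -0.0667",
)

```text
clock: 10.45
eef_pos: [0.5041, -0.0749, 0.1837]
tool_rot: [-0.019, 1.0, -0.001, 0.0]
ft_force: [2.0, -2.9, -1.3]
grip_width: 0.0383
grasp_force: 1.4
```

>>> send_rows(
  steps="-0.1 -0.0001 0.0091 0 0 0 -0.0667;-0.1 0.0005 0.0091 0 0 0 -0.0667;-0.1 0.0011 0.009 0 0 0 -0.0667;-0.1 0.0017 0.0089 0 0 0 -0.0667;-0.1 0.0023 0.0088 0 0 0 -0.0667",
)

```text
clock: 10.87
eef_pos: [0.5096, -0.0301, 0.1838]
tool_rot: [0.147, 0.989, -0.001, 0.0]
ft_force: [1.7, -2.4, -0.3]
grip_width: 0.0386
grasp_force: 1.4
```

```bash
python3 arc.py 0.25 -0.1 15
```

```text
tcp [ 0.50959936 -0.03014701  0.18382291] r 0.13758496392126696 q of tcp 0.25797053652273494 [ 1.70797873 -2.38762422 -0.31726825] 1.4049454405903816 10.8667
[[ 0.001   0.003  -0.0233]
 [ 0.0011  0.003  -0.0233]
 [ 0.0012  0.003  -0.0233]
 [ 0.0012  0.0029 -0.0233]
 [ 0.0013  0.0029 -0.0233]
 [ 0.0014  0.0029 -0.0233]
 [ 0.0014  0.0028 -0.0233]
 [ 0.0015  0.0028 -0.0233]
 [ 0.0016  0.0028 -0.0233]
 [ 0.0016  0.0027 -0.0233]
 [ 0.0017  0.0027 -0.0233]
 [ 0.0018  0.0026 -0.0233]
 [ 0.0018  0.0026 -0.0233]
 [ 0.0019  0.0026 -0.0233]
 [ 0.0019  0.0025 -0.0233]]
```

>>> send_rows(
  steps="-0.1 0.001 0.003 0 0 0 -0.0233;-0.1 0.0011 0.003 0 0 0 -0.0233;-0.1 0.0012 0.003 0 0 0 -0.0233;-0.1 0.0012 0.0029 0 0 0 -0.0233;-0.1 0.0013 0.0029 0 0 0 -0.0233",
)

```text
clock: 11.28
eef_pos: [0.5152, -0.0154, 0.1838]
tool_rot: [0.203, 0.979, -0.001, 0.0]
ft_force: [0.2, -3.2, 0.3]
grip_width: 0.0386
grasp_force: 1.2
```

>>> send_rows(
  steps="-0.1 0.0014 0.0029 0 0 0 -0.0233;-0.1 0.0014 0.0028 0 0 0 -0.0233;-0.1 0.0015 0.0028 0 0 0 -0.0233;-0.1 0.0016 0.0028 0 0 0 -0.0233;-0.1 0.0016 0.0027 0 0 0 -0.0233",
)

```text
clock: 11.7
eef_pos: [0.5225, -0.0015, 0.1838]
tool_rot: [0.26, 0.966, -0.001, 0.0]
ft_force: [0.1, -2.6, 1.5]
grip_width: 0.0384
grasp_force: 1.2
```

```bash
python3 arc.py 0.0 -0.1 10
```

```text
tcp [ 0.52252519 -0.00148803  0.18378604] r 0.13762936688592153 q of tcp 0.02900126417187865 [ 0.11148873 -2.6284378   1.5012643 ] 1.1664140224456787 11.7
[[ 0.0007  0.0011 -0.01  ]
 [ 0.0007  0.0011 -0.01  ]
 [ 0.0008  0.0011 -0.01  ]
 [ 0.0008  0.0011 -0.01  ]
 [ 0.0008  0.0011 -0.01  ]
 [ 0.0008  0.0011 -0.01  ]
 [ 0.0008  0.0011 -0.01  ]
 [ 0.0008  0.0011 -0.01  ]
 [ 0.0008  0.0011 -0.01  ]
 [ 0.0008  0.0011 -0.01  ]]
```

>>> send_rows(
  steps="-0.1 0.0009 0.0013 0 0 0 -0.01;-0.1 0.0009 0.0013 0 0 0 -0.01;-0.1 0.0009 0.0013 0 0 0 -0.01;-0.1 0.0009 0.0013 0 0 0 -0.01;-0.1 0.0009 0.0013 0 0 0 -0.01",
)

```text
clock: 12.12
eef_pos: [0.5264, 0.0056, 0.1839]
tool_rot: [0.283, 0.959, -0.0, -0.0]
ft_force: [-0.4, -2.8, 0.0]
grip_width: 0.0384
grasp_force: 1.1
```

>>> send_rows(
  steps="-0.1 0.0008 0.0011 0 0 0 -0.01;-0.1 0.0008 0.0011 0 0 0 -0.01;-0.1 0.0008 0.0011 0 0 0 -0.01;-0.1 0.0008 0.0011 0 0 0 -0.01;-0.1 0.0008 0.0011 0 0 0 -0.01",
)

```text
clock: 12.53
eef_pos: [0.5301, 0.0111, 0.1841]
tool_rot: [0.307, 0.952, -0.001, -0.0]
ft_force: [-1.8, -7.4, -0.3]
grip_width: 0.0384
grasp_force: 3.3
```

>>> send_rows(
  steps="-0.1 0.0005 0.0008 0 0 0 0;-0.1 0.0005 0.0008 0 0 0 0;-0.1 0.0005 0.0008 0 0 0 0;-0.1 0 0 0 0 0 0;-0.1 0 0 0 0 0 0",
)

```text
clock: 12.95
eef_pos: [0.5301, 0.0111, 0.184]
tool_rot: [0.307, 0.952, -0.003, -0.001]
ft_force: [-4.8, -9.3, 0.6]
grip_width: 0.0384
grasp_force: 5.3
```

>>> send_rows(
  steps="-0.1 -0.0035 -0.0045 0 0 0 0;-0.1 -0.0025 -0.0035 0 0 0 0;-0.1 0 0 0.02 0 0 0;-0.1 0 0 0.028 0 0 0;-0.1 0 0 0.028 0 0 0",
)

```text
clock: 13.37
eef_pos: [0.5255, 0.0063, 0.2608]
tool_rot: [0.306, 0.952, 0.001, -0.001]
ft_force: [0.9, 0.2, -0.1]
grip_width: 0.0385
grasp_force: 0.0
```

>>> send_rows(
  steps="-0.5 -0.02 -0.0018 0.005 0 0 0.12;-1 -0.022 -0.0018 0 0 0 0.12;-1 -0.022 -0.0018 0 0 0 0.12;-1 -0.022 -0.0018 0 0 0 0.12;-1 -0.02 -0.0018 0 0 0 0.12",
)

```text
clock: 13.78
eef_pos: [0.4191, -0.0027, 0.2658]
tool_rot: [0.008, 1.0, 0.001, 0.001]
ft_force: [-0.1, -0.5, 0.1]
grip_width: -0.0002
grasp_force: 0.0
```

>>> send_rows(
  steps="-1 0 0 -0.02 0 0 0;-1 0 0 -0.035 0 0 0;-1 0 0 -0.035 0 0 0;-1 0 0 -0.035 0 0 0;-1 0 0 -0.015 0 0 0",
)

```text
clock: 14.2
eef_pos: [0.4175, -0.0026, 0.122]
tool_rot: [0.011, 1.0, 0.001, -0.002]
ft_force: [0.3, -0.2, 0.3]
grip_width: -0.0003
grasp_force: 0.0
```

```bash
python3 - <<'E'
from h import *
f,W=cam("top");g,V=cam("side");o=get_obs();print(o["eef_pos"],o["grip_width"],o["ft_force"])
cv2.imwrite("pics/pl.png",np.vstack([cv2.resize(f[120:290,240:460],(640,494))[:300],cv2.resize(g[180:360,220:440],(640,524))[:300]])[...,::-1])
E
```

```text
[ 0.41748227 -0.00274216  0.12286724] 0.0003808955925910116 [ 0.03175333 -0.3866584   1.48476884]
```

View pics/pl.png

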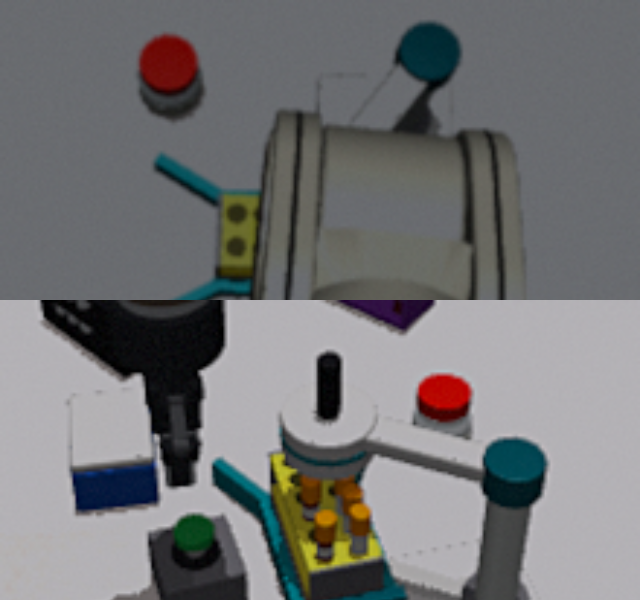

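The top view hides the head behind the wrist. In the side view the head sits over the rack, with the fingers above the green plunger at (195,530). I'll press it now.

>>> send_rows(
  steps="-1 0.001 0 -0.015 0 0 0;-1 0.001 0 -0.015 0 0 0;-1 0 0 -0.01 0 0 0;-1 0 0 -0.005 0 0 0;-1 0 0 -0.003 0 0 0",
)

```text
clock: 14.72
eef_pos: [0.4231, -0.0031, 0.0782]
tool_rot: [0.011, 1.0, 0.0, 0.001]
ft_force: [0.2, -0.7, -0.4]
grip_width: -0.0002
grasp_force: 0.0
```

>>> send_rows(
  steps="-1 0 0 -0.003 0 0 0;-1 0 0 -0.003 0 0 0;-1 0 0 -0.003 0 0 0;-1 0 0 -0.003 0 0 0;-1 0 0 -0.001 0 0 0",
)

```text
clock: 15.13
eef_pos: [0.423, -0.0033, 0.0648]
tool_rot: [0.011, 1.0, 0.0, 0.001]
ft_force: [0.6, 1.3, 5.2]
grip_width: 0.0001
grasp_force: 2.7
```

>>> send_rows(
  steps="-1 0 0 -0.003 0 0 0;-1 0 0 -0.002 0 0 0;-1 0 0 -0.002 0 0 0;-1 0 0 -0.001 0 0 0;-1 0 0 -0.001 0 0 0",
)

```text
clock: 15.55
eef_pos: [0.4232, -0.0033, 0.0569]
tool_rot: [0.011, 1.0, 0.0, 0.001]
ft_force: [-5.3, 0.3, 23.7]
grip_width: -0.0001
grasp_force: 11.7
```

>>> send_rows(
  steps="-1 0 0 -0.001 0 0 0;-1 0 0 -0.001 0 0 0;-1 0 0 -0.001 0 0 0;-1 0 0 0 0 0 0;-1 0 0 0 0 0 0",
)

```text
clock: 15.97
eef_pos: [0.4233, -0.0033, 0.0567]
tool_rot: [0.011, 1.0, 0.0, 0.002]
ft_force: [-11.5, 0.4, 40.4]
grip_width: -0.0002
grasp_force: 19.8
```

>>> send_rows(
  steps="-1 0 0 0.01 0 0 0;-1 0 0 0.03 0 0 0;-1 0 0 0.04 0 0 0;-1 0 0 0.04 0 0 0;-1 0 0 0.04 0 0 0",
)

```text
clock: 16.38
eef_pos: [0.4211, -0.0034, 0.2138]
tool_rot: [0.011, 1.0, -0.0, -0.001]
ft_force: [1.1, 0.1, 0.3]
grip_width: -0.0001
grasp_force: 0.0
```

>>> send_rows(
  steps="-1 0 0 0.04 0 0 0;-0.1 0 0 0 0 0 -0.11;-0.1 0.01 0 0 0 0 -0.11;-0.1 0.02 0 0 0 0 -0.11;-0.1 0.02 0.001 0 0 0 -0.11",
)

```text
clock: 16.8
eef_pos: [0.4722, -0.0025, 0.2528]
tool_rot: [0.232, 0.973, 0.0, 0.0]
ft_force: [0.7, 0.9, 1.1]
grip_width: 0.0385
grasp_force: 0.0
```

>>> send_rows(
  steps="-0.1 0.02 0.001 0 0 0 -0.11;-0.1 0.02 0.001 0 0 0 0;-0.1 0.013 0.001 0 0 0 0;-0.1 0 0 0 0 0 0;-0.1 0 0 0 0 0 0",
)

```text
clock: 17.22
eef_pos: [0.5248, 0.0006, 0.2514]
tool_rot: [0.282, 0.959, -0.0, -0.001]
ft_force: [0.2, 0.0, -0.4]
grip_width: 0.0388
grasp_force: 0.0
```

```bash
python3 arc.py 0 0.95 16; python3 - <<'E'
from h import *
g,V=cam("side");f,W=cam("top")
m=(abs(V[...,0]-.423)<.03)&(abs(V[...,1]+.004)<.03)&(g[...,1]>1.5*g[...,0])
print("plunger z",np.nanpercentile(V[m][:,2],[50,95]),m.sum(), get_obs()["grip_width"])
cv2.imwrite("pics/peg.png",cv2.resize(g[100:360,180:460],(700,650))[:600,...,::-1])
E
```

```text
tcp [0.52475811 0.00063653 0.25136079] r 0.13683751012115444 q of tcp 0.007295463585208051 [ 0.15857189  0.02645345 -0.37556741] 0.0 17.2167
[[-0.0041 -0.0069  0.0594]
 [-0.0037 -0.0072  0.0594]
 [-0.0033 -0.0074  0.0594]
 [-0.0029 -0.0076  0.0594]
 [-0.0024 -0.0077  0.0594]
 [-0.0019 -0.0078  0.0594]
 [-0.0015 -0.0079  0.0594]
 [-0.001  -0.008   0.0594]
 [-0.0005 -0.0081  0.0594]
 [-0.     -0.0081  0.0594]
 [ 0.0004 -0.0081  0.0594]
 [ 0.0009 -0.008   0.0594]
 [ 0.0014 -0.008   0.0594]
 [ 0.0019 -0.0079  0.0594]
 [ 0.0023 -0.0077  0.0594]
 [ 0.0028 -0.0076  0.0594]]
plunger z [0.07122342 0.07361839] 162 0.0381723633132286
```

View pics/peg.png

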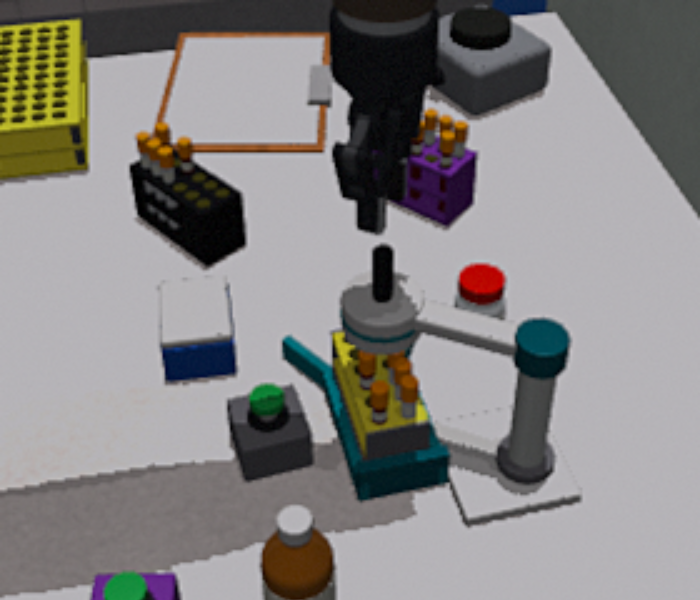

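The side view shows the plunger back up (z 0.071), the rack home, and the fingers over the peg at (383,270). Next: lower and swing out.

>>> send_rows(
  steps="-0.1 0.001 0 0 0 0 0;-0.1 0 0 -0.02 0 0 0;-0.1 0 0 -0.022 0 0 0;-0.1 0 0 -0.022 0 0 0;-0.1 0 0 -0.004 0 0 0",
)

```text
clock: 17.73
eef_pos: [0.523, 0.0006, 0.1811]
tool_rot: [0.283, 0.959, -0.001, -0.003]
ft_force: [-0.8, -0.5, -0.8]
grip_width: 0.0387
grasp_force: 0.0
```

>>> send_rows(
  steps="-0.1 -0.0041 -0.0069 0 0 0 0.0594;-0.1 -0.0037 -0.0072 0 0 0 0.0594;-0.1 -0.0033 -0.0074 0 0 0 0.0594;-0.1 -0.0029 -0.0076 0 0 0 0.0594;-0.1 -0.0024 -0.0077 0 0 0 0.0594",
)

```text
clock: 18.15
eef_pos: [0.5092, -0.0354, 0.185]
tool_rot: [0.136, 0.991, 0.001, 0.0]
ft_force: [0.9, 3.5, -1.4]
grip_width: 0.0387
grasp_force: 1.5
```

>>> send_rows(
  steps="-0.1 -0.0019 -0.0078 0 0 0 0.0594;-0.1 -0.0015 -0.0079 0 0 0 0.0594;-0.1 -0.001 -0.008 0 0 0 0.0594;-0.1 -0.0005 -0.0081 0 0 0 0.0594;-0.1 0 -0.0081 0 0 0 0.0594",
)

```text
clock: 18.57
eef_pos: [0.5043, -0.0754, 0.1852]
tool_rot: [-0.012, 1.0, 0.001, 0.0]
ft_force: [-0.0, 2.9, -1.7]
grip_width: 0.0384
grasp_force: 1.5
```

>>> send_rows(
  steps="-0.1 0.0004 -0.0081 0 0 0 0.0594;-0.1 0.0009 -0.008 0 0 0 0.0594;-0.1 0.0014 -0.008 0 0 0 0.0594;-0.1 0.0019 -0.0079 0 0 0 0.0594;-0.1 0.0023 -0.0077 0 0 0 0.0594",
)

```text
clock: 18.98
eef_pos: [0.5112, -0.1151, 0.1851]
tool_rot: [-0.16, 0.987, 0.001, 0.0]
ft_force: [0.4, 3.0, -1.2]
grip_width: 0.0383
grasp_force: 1.4
```

```bash
python3 arc.py 0.88 1.26 6
```

```text
tcp [ 0.51117743 -0.11507513  0.18512853] r 0.13633957048013887 q of tcp 0.8884941780757591 [ 0.38133592  2.95558767 -1.21996599] 1.4131970331072807 18.9833
[[ 0.0029 -0.0081  0.0633]
 [ 0.0034 -0.0079  0.0633]
 [ 0.0039 -0.0077  0.0633]
 [ 0.0044 -0.0074  0.0633]
 [ 0.0048 -0.0071  0.0633]
 [ 0.0053 -0.0068  0.0633]]
```

Swing to about 1.2, back off to the middle of the gap, then lift and move clear.

>>> send_rows(
  steps="-0.1 0.0029 -0.0081 0 0 0 0.0594;-0.1 0.0034 -0.0079 0 0 0 0.0594;-0.1 0.0039 -0.0077 0 0 0 0.0594;-0.1 0.0044 -0.0074 0 0 0 0.0594;-0.1 0.0048 -0.0071 0 0 0 0.0594",
)

```text
clock: 19.4
eef_pos: [0.5305, -0.1532, 0.1851]
tool_rot: [-0.304, 0.953, 0.001, 0.0]
ft_force: [-0.3, 3.5, -0.4]
grip_width: 0.0385
grasp_force: 1.4
```

>>> send_rows(
  steps="-0.1 0 0 0 0 0 0;-0.1 -0.006 0.008 0 0 0 0;-0.1 0 0 0 0 0 0;-0.1 0 0 0.03 0 0 0;-0.1 0 0 0.04 0 0 0",
)

```text
clock: 19.82
eef_pos: [0.5218, -0.1445, 0.2517]
tool_rot: [-0.303, 0.953, 0.002, -0.004]
ft_force: [1.4, 0.1, 0.2]
grip_width: 0.0387
grasp_force: 0.0
```

>>> send_rows(
  steps="-0.1 0 0 0.02 0 0 0;-0.1 -0.03 -0.02 0 0 0 0;-0.1 -0.03 -0.025 0 0 0 0;-0.1 -0.03 -0.025 0 0 0 0;-0.1 -0.03 -0.025 0 0 0 0",
)

```text
clock: 20.23
eef_pos: [0.4036, -0.2408, 0.275]
tool_rot: [-0.303, 0.953, -0.001, 0.0]
ft_force: [0.2, -1.0, 0.3]
grip_width: 0.0381
grasp_force: 0.0
```

>>> send_rows(
  steps="-0.1 -0.03 -0.025 0 0 0 0;-0.1 -0.03 -0.025 0 0 0 0;-0.1 -0.03 -0.025 0 0 0 0;-0.1 -0.015 -0.025 0 0 0 0;-0.1 0 0 0 0 0 0",
)

```text
clock: 20.65
eef_pos: [0.2971, -0.3436, 0.275]
tool_rot: [-0.3, 0.954, -0.001, -0.001]
ft_force: [0.6, 0.1, -0.0]
grip_width: 0.0385
grasp_force: 0.0
```

```bash
python3 st.py; python3 - <<'E'
from h import *
f,W=cam("top");Z=W[...,2]
m=(Z>.205)&(Z<.22)&(abs(W[...,0]-.54)<.06)&(abs(W[...,1]+.1)<.13)
p=W[m].mean(0);d=p[:2]-[.6406,-.0722];print("peg",p,m.sum(),"q",(np.arctan2(d[1],d[0])-2.573)%6.2832)
for n,x,y,lo,hi in(("bottle",.425,-.172,.1,.13),("jar",.651,.116,.055,.075),("tip",.369,.139,.05,.06),("plunger",.423,-.005,.06,.08)):
    k=(abs(W[...,0]-x)<.06)&(abs(W[...,1]-y)<.06)&(Z>lo)&(Z<hi); print(n,W[k].mean(0).round(4),k.sum())
cv2.imwrite("pics/end.png",f[...,::-1])
E
```

```text
yellow top rect (station) ((-0.002863660454750061, -0.0003856867551803589), (0.1236400306224823, 0.055027227848768234), 89.98631286621094) 1074
caps [ 0.00141005 -0.03293923] 119 ((-0.0026279985904693604, -0.030177099630236626), (0.04063991457223892, 0.0531608909368515), 0.10745981335639954)
[ 0.29841579 -0.34202709  0.27486742] [-0.24774396 -0.32876296] [ 0.08730639 -0.11935928 -0.75304851] 20.7
y range [-0.06098128  0.06058553] x [-0.02994827  0.02396173]
peg [ 0.52581855 -0.14485532  0.21363619] 84 q 1.1329304983150417
bottle [ 0.4245 -0.1716  0.1188] 147
jar [0.6504 0.1161 0.0649] 325
tip [0.3692 0.1389 0.0552] 1277
plunger [ 0.4231 -0.0045  0.0709] 170
```

View pics/end.png

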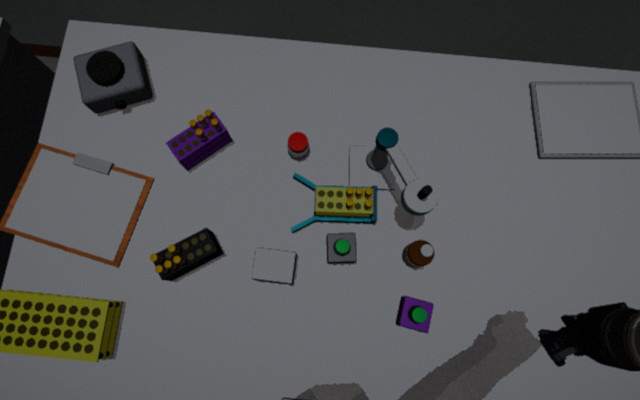

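The final top view shows the rack home at (345,202), the head swung clear at (420,197) with q about 1.13, the plunger up, and the bottle, jar and tip box unmoved.

```bash
python3 -c "
from workcell import *
print(job_done())"
```

```text
the job is handed in; nothing more can be done
None
```

The job is done and handed in at about 21 s: the rack is home against the stop, the reader arm swung in to its stop, the plunger was pressed fully and sprang back, the arm is back out clear at about 1.13 rad, and the bottle, jar and tip box did not move.

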